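# Hook a thread arm into a slotted upright

## Task

Hang the loose steel thread arm on the slotted upright of the stand: feel for the height at which its two hooks go into the two uppermost slots, press them in, then push it down gently until it is fully home with its back plate flat against the upright, and let go of it. Never force it, and leave the spools and other things where they are.

Things in the scene. Friction and masses are not known exactly. Their poses are not given: they have to be found in the camera images.
- stand: Grey steel stand fixed to the table, base plate 150 x 200 x 12 mm, carrying a bare steel slotted upright. Origin on the table under the middle of the upright's front face, which is the plane x = 0 here; x points into the upright, away from the side where the arm hangs; y across, z up. The base plate reaches 15 mm in front of the face, up to 100 mm to each side.
- upper_slot (a point): Where the centre of the uppermost slot's mouth WOULD be with the upright at its lowest setting: in the front face, 171 mm above the table, axes as stand. The upright has been raised by an unmeasured 6 to 30 mm, so the true slot is that much straight above this point. Slots are 14 mm wide and 24 mm high, three in one column, 44 mm apart; the others lie below.
- upright_top (a point): Top end of the upright at its LOWEST setting, middle of the front edge, 189 mm above the table (in truth the same 6 to 30 mm higher), 30 mm above the uppermost slot's lower edge (sill). The upright is a channel 40 mm wide, front wall 5 mm thick, hollow behind for 23 mm.
- bar_grip (a point): Grip point of the loose thread arm, a bare steel bracket of about 0.25 kg, at first standing on the table on its underside: a bar 130 mm long (x), 14 mm wide (y), 44 mm high (z), with a back plate and hooks at its +x end. Mid-width of the bar, 24 mm above the underside, 80 mm from the plate's rear face. z up. A peg on the bar 42 mm farther out (-x) ends 68 mm above the underside.
- hook_root (a point): Root of the upper hook's neck, its lower edge, in the rear (+x) face of the arm's back plate, on the centre line, 70 mm above the underside; axes as bar_grip, which lies 80 mm to -x and 46 mm lower. When home this point is at the uppermost slot's lower edge, in the upright's front face, the necks resting on the sills and the plate flat against the face.
- hook_tip (a point): Lowest point of the upper hook, 11 mm beyond (+x) the plate and 12 mm below hook_root. Hook: neck 8 mm long (x), 6 mm high, then a finger 6 mm thick (x) from the neck's top to 12 mm below it: 14 mm out, 18 mm high, 7 mm wide. A like hook is 44 mm lower. Hooks enter the slots level with 3 mm to spare above and below, then drop 12 to 18 mm behind the wall.
- ledge (a point): Middle of the top of the thumb ledge on the arm's back plate, 14 mm to -x of the rear face, 100 mm above the underside; the ledge is 16 mm deep (x), 36 mm wide, the plate 6 mm thick, 40 mm wide, 100 mm tall. When home it is level with the upright's top end.
- catch (a joint): Stiff friction catch hidden 5 mm below the uppermost slot's sill, pushed down by the upper hook: 0 = up (empty), about 0.007 m = the arm fully home. It resists with about 6 N, more than the arm's weight, and stays where it is left. The rest is rigid: 50 N in all between arm and stand is too much, and a push on the bar pries at the hooks, several times stronger there; a push of 10 to 15 N on the ledge seats it.
- spool_a: a thread spool, 32 mm across and 42 mm tall, standing on the stand's base plate, at its left (+y); origin under its centre; leave it alone
- spool_b: a thread spool, 32 mm across and 42 mm tall, standing on the stand's base plate, at its right (-y); origin under its centre; leave it alone
- spool_c: a thread spool, 32 mm across and 42 mm tall, standing on the table, nearest the robot; origin under its centre; leave it alone
- pin_tin: round steel pin tin, 64 mm across and 35 mm tall; origin under its centre; leave it alone
- tape_case: round yellow tape-measure case lying flat, 52 mm across, 18 mm tall; origin under its centre; leave it alone
- scissors: scissors lying flat with black handles, 175 mm long along x, 10 mm tall; origin near the rivet, on the table; leave them alone
Mind the look-alikes: they are no part of the job. There is more than one size of the stand; the job needs the larger. Of the things shaped like the part that bears bar_grip, the bare steel one is meant.

How it is judged (in metres and radians):
On the way, in this order (a step that is already met when the one before it is completed fails the run):
1. the thread arm is lifted off the table (height (world z) of bar_grip above 0.07 m), for 0.1 s.
2. its hooks are in the upper two slots: plate at the upright's face (x of hook_root in the frame of stand between -0.005 and 0.004 m and y of hook_root in the frame of stand between -0.007 and 0.007 m and angle between the x axis of bar_grip and the x axis of stand, either way round below 0.1 rad and angle between bar_grip's own z axis and vertical below 0.1 rad and z of hook_root in the frame of stand between 0.146 and 0.213 m), for 0.1 s.
At the end, for the whole second after the job is handed in: The thread arm hangs released with both hooks in the two uppermost slots, the catch pushed down more than 5.3 mm (home is about 7 mm), hook_root within 5 mm of the upright's face and 7 mm of its centre line and 157 to 195 mm above the table, the arm level and square to the upright within 0.10 rad (x of hook_root in the frame of stand between -0.005 and 0.004 m and y of hook_root in the frame of stand between -0.007 and 0.007 m and angle between the x axis of bar_grip and the x axis of stand, either way round below 0.1 rad and angle between bar_grip's own z axis and vertical below 0.1 rad and z of hook_root in the frame of stand between 0.157 and 0.195 m and value of joint catch above 0.0053 m); the robot touches nothing.
It fails at once if the thread arm is forced against the stand with more than 50 N in all (contact force between thread_arm and stand above 50 N).
It fails at once if a bystander is moved by more than 25 mm (distance of any of spool_a, spool_b, spool_c, pin_tin, tape_case, scissors from where it was at the start of the episode above 0.025 m).
It also fails if it takes over 64 s, if anything falls off the work surface, if the arm or the gripper's body presses on something with over 40 N, if the wrist force passes 120 N, or if a joint passes its speed limit or range.

## Robot

A 7-joint arm with a two-finger parallel gripper is mounted at the origin on the work surface. World frame = base frame: x ahead of the robot, y to its left, z up, the work surface at z = 0. Lengths are in mm, angles in rad, forces in N, time in s.
With the tool pointing down it reaches from about 400 to 875 mm from the base axis. Payload 4.4 kg.
Tool frame: the origin (TCP) lies at the very end of the fingers, on their centre line; the grasp point (between the pads) lies 19 mm behind it; z points along the fingers, y is the direction in which the jaws open and shut (so a half turn about z gives the same grasp; the last joint's range is limited). The gripper opens to 85 mm and grips with 20 to 120 N. Pads are 22 mm wide; open, the fingers measure 114 mm over their backs; the gripper's body (76 mm by 85 mm) begins 54 mm behind the grasp point. The pads swing forward as they close: fully open they stand 13 mm farther back than shut.
Start: joints at [1.225, 0.628, 0.038, 1.517, -0.027, 0.996, -0.02], TCP at [179.534, -624.728, 231.313] pointing down, gripper open.
Joint ranges: [-3.06, 3.06], [-0.37, 2.12], [-1.25, 1.32], [0.18, 2.47], [-1.1, 4.24], [0.23, 1.98], [-2.94, 2.94]. Speed limits (rad/s): [2.57, 2.57, 3.14, 3.14, 3.14, 3.14, 3.14].

## Interface

Orientations are given as [roll, pitch, yaw] about the fixed x, y, z axes, in that order (R = Rz(yaw) Ry(pitch) Rx(roll)).
In Python, from cell import ctrl gives the robot as it stands.
- The arm moves only by the shell command python3 -m crank 'ROWS' [OPENING]. ROWS is JSON, a list that holds one entry, the list of rows, each a list of 6 numbers: the shift along the tool's x, y, z in units of 30 mm (1.0 is 30 mm), then the turn, a rotation vector about the tool's x, y, z in units of 6 degrees (1.0 is 6 degrees). In form: [[[tx, ty, tz, rx, ry, rz], ...]]. A call has 1 to 12 rows; each row shifts and turns the pose as measured when the row begins, along the tool's axes as they then stand; what a row does not reach is not made up. A row lasts 1/12 s, in which the tool goes at most 41.7 mm and 7.16 degrees, less where a joint would pass 70% of its speed; a pose out of reach is approached as far as the arm can. A call is refused whole if a number of a shift passes 1 or a number of a turn 1, either way. A call with a gripper value outside its range is refused whole. OPENING is the gripper command: -1 is fully open, 1 is shut, values between are in proportion, set as the call begins (- or left out, the last holds). The fingers move at their own pace and stop on an object; the grip force is fixed at half the most. Time passes only in rows, so rows that do not move let the fingers close. It gives the time, the measured TCP pose, the force and the opening at its end, in the units of the state.
- ctrl.read_state(): the state, without advancing time (a new reading comes with each control period).
- ctrl.get_image(name): name is "scene" or "side" or "wrist"; returns a dict with "color" (480x640x3 uint8, red, green, blue), "depth" (480x640 float32, mm along the optical axis (not along the pixel's ray), 0 where there is no reading), "camera_matrix" (3x3 intrinsics, pixels), "R" (3x3) and "t" (3): a world point X has camera coordinates R X + t. Camera axes: x right, y down, z forward; pixel columns grow to the right and rows downward; lengths in mm; the calibration is good to about 2 mm. A picture is of the moment at which its call begins.
- ctrl.finish_job(): hands the job in, once; it reports no verdict.
Trained networks look in a picture, given as the dict that the camera call returned (one of the last four; its "shot" number tells which), for a name from the list of things; names that differ only in an ending like _2 or _b are one class to them, and where a whole thing is asked for, a point or a joint stands for the part that bears it (a point fixed in the world has none). Each returns a list of dicts, best first, with "conf" (0 to 1); they miss things now and then, are a little off and sometimes report something else, mostly with a low value. They report only what shows in the picture. A call takes as long as a camera call. They do not tell look-alikes from the thing itself.
- ctrl.search_frame(query, picture): "extent" ([centre column, centre row, width, height] in pixels, round what is visible of it).
The state is a dict: "clock": time; "qpos": joint angles; "qd": joint speeds; "tau": joint torques, N m; "eef_pos": TCP position; "tool_rot": TCP orientation; "force": force on the tool from outside, world axes, zero at the start; "torque": the same for the moment, N m; "width": finger opening in mm.
Only numpy, scipy, OpenCV 4.12 (cv2) and the standard library are available. Lean on these libraries where they do the work, as an engineer would, in place of code of your own. Each camera call takes 0.05 s, during which the arm holds its last target. There are 200 camera calls.

## Working session

There is one attempt and no reset: what is moved stays moved. The work goes in short steps, Python scripts to look and compute and a shell command to move; the robot and the scene stay as the last step left them, time stands still between calls to the robot, and variables do not carry over. Pictures are saved under pics/ and viewed, about 8 in all and at most 12, crops included, and the job is handed in when it is done.

```bash
ls; mkdir -p pics; cat > h.py <<'E'
import numpy as np,cv2
from cell import ctrl
from scipy.spatial.transform import Rotation as Ro
def shot(n,f=None):
    im=ctrl.get_image(n)
    if f: cv2.imwrite('pics/'+f,im['color'][:,:,::-1])
    return im
def px2w(im,u,v,d=None):
    u=np.asarray(u,float);v=np.asarray(v,float)
    if d is None: d=im['depth'][v.astype(int),u.astype(int)]
    K=im['camera_matrix'];c=np.stack([(u-K[0,2])/K[0,0]*d,(v-K[1,2])/K[1,1]*d,d],-1)
    return (c-im['t'])@im['R']
def cloud(im):
    v,u=np.mgrid[:480,:640];return px2w(im,u,v)
E
python3 - <<'E'
from h import *
print(ctrl.read_state())
for n in('scene','side','wrist'):
    im=shot(n,n+'0.png')
    np.savez('/tmp/'+n,**im)
    for q in('stand','bar_grip','spool_a','pin_tin','tape_case','scissors'):
        for r in ctrl.search_frame(q,im):
            if r['conf']<.3: continue
            u,v,w,h=r['extent'];print(n,q,round(r['conf'],2),np.round(r['extent']),np.round(px2w(im,min(u,639),min(v,479))))
a=[cv2.imread('pics/%s0.png'%n) for n in('scene','side')]
cv2.imwrite('pics/s.png',np.hstack([cv2.resize(x,(800,600)) for x in a[:1]]))
E
```

```text
pics
{'clock': 0.0, 'qpos': array([ 1.22519131,  0.62933779,  0.03847567,  1.51836493, -0.02702056,
        0.99631746, -0.02002128]), 'qd': array([ 1.45911223e-03, -1.14977054e-04, -7.76662551e-04,  6.86904458e-05,
       -2.93498421e-05,  3.37448538e-04, -1.54274749e-03]), 'tau': array([ 8.19402194e-04, -5.63412631e+01,  1.22652624e+00, -1.93446243e+01,
        1.09663967e-02,  1.05085579e-02,  1.92891143e-06]), 'eef_pos': array([ 179.35020758, -624.1121732 ,  230.39610083]), 'tool_rot': array([-3.13968424e+00,  2.74911929e-05,  2.79745369e-01]), 'force': array([ 0.80947831,  0.65346574, -0.42137886]), 'torque': array([-0.03503038, -0.03725582, -0.03521845]), 'width': 85.3460720381929}
scene stand 0.9 [325. 331. 107. 130.] [721.  58.  32.]
scene stand 0.79 [228. 289.  89.  93.] [ 691. -168.   42.]
scene stand 0.7 [402. 253.  30.  63.] [533. 172. 100.]
scene bar_grip 0.9 [406. 254.  26.  60.] [531. 180.  97.]
scene bar_grip 0.82 [440. 330.  46.  72.] [632. 286.  -0.]
scene spool_a 0.7 [355. 349.  12.  23.] [755. 129.  55.]
scene spool_a 0.61 [348. 199.   9.  21.] [367.  12.  44.]
sc
[... 174 characters left out ...]

scene tape_case 0.87 [178. 200.  20.  17.] [ 468. -403.   16.]
scene scissors 0.78 [509. 300.  47.  69.] [525. 416.  10.]
side stand 0.7 [390. 235.  93. 104.] [735.  60.  54.]
side stand 0.7 [423. 311.  79.  88.] [ 687. -172.   42.]
side bar_grip 0.95 [323. 197.  38.  62.] [678. 332.  -0.]
side bar_grip 0.59 [272. 241.  50.  67.] [473. 161.  44.]
side spool_a 0.77 [404. 257.  18.  20.] [733. -13.  43.]
side spool_a 0.67 [242. 311.  14.  26.] [345.  -8.  26.]
side pin_tin 0.7 [389. 232.  96. 106.] [735.  65.  59.]
side pin_tin 0.57 [338. 334.  31.  34.] [ 501. -154.   37.]
side pin_tin 0.37 [378. 461.  32.  33.] [ 456. -418.   19.]
side tape_case 0.8 [376. 462.  32.  35.] [ 453. -418.   17.]
```

```bash
python3 - <<'E'
import cv2,numpy as np
a=cv2.imread('pics/scene0.png')[190:420,180:560];b=cv2.imread('pics/side0.png')[140:400,220:500]
a=cv2.resize(a,(496,300),interpolation=3);b=cv2.resize(b,(323,300),interpolation=3)
a=cv2.imread('pics/scene0.png')[190:410,190:550];b=cv2.imread('pics/side0.png')[150:370,220:500]
a=cv2.resize(a,None,fx=1.36,fy=1.36);b=cv2.resize(b,None,fx=1.36,fy=1.36)
w=800;c=np.zeros((600,800,3),np.uint8);c[:a.shape[0],:a.shape[1]]=a;c[300:300+b.shape[0],:b.shape[1]]=b
cv2.imwrite('pics/c1.png',c)
E
```

```text
(no output)
```

View pics/c1.png

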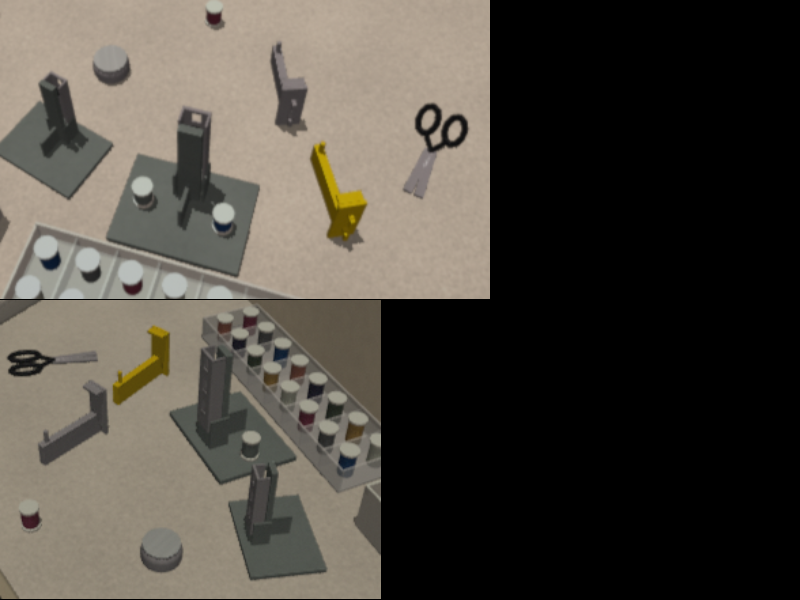

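The scene view shows the bare steel arm at about (405,255), with the yellow look-alike beside it. The larger stand is at (325,330), and its face points toward the robot. Next I measure both from the depth clouds.

```bash
python3 - <<'E'
from h import *
for n in('scene','side'):
    im=dict(np.load('/tmp/%s.npz'%n)); P=cloud(im).reshape(-1,3); ok=im['depth'].ravel()>0;P=P[ok]
    def sel(x0,x1,y0,y1,z0,z1): return P[(P[:,0]>x0)&(P[:,0]<x1)&(P[:,1]>y0)&(P[:,1]<y1)&(P[:,2]>z0)&(P[:,2]<z1)]
    A=sel(420,620,110,235,8,130)
    print(n,'arm',len(A),A.min(0).round(),A.max(0).round())
    for z0,z1 in((8,35),(35,55),(55,80),(80,94),(94,108)):
        s=A[(A[:,2]>z0)&(A[:,2]<z1)]
        if len(s)>4:
            r=cv2.minAreaRect(s[:,:2].astype(np.float32)); print(z0,len(s),np.round(r[0]),np.round(r[1]),round(r[2],1),np.round(np.median(s,0)))
    for z0,z1 in((6,20),(60,120),(120,180),(180,200),(200,240)):
        s=sel(600,850,-60,180,z0,z1) if z0<10 else sel(640,800,-20,120,z0,z1)
        if len(s)>4:
            r=cv2.minAreaRect(s[:,:2].astype(np.float32)); print('stand',z0,len(s),np.round(r[0]),np.round(r[1]),round(r[2],1),np.round(np.median(s,0)),'zmax',s[:,2].max().round(1))
            print(np.round(cv2.boxPoints(r)).tolist())
E
```

```text
scene arm 903 [420. 129.   8.] [604. 235. 105.]
8 231 [520. 171.] [209.  41.] 33.9 [537. 175.  24.]
35 256 [516. 172.] [207.  43.] 28.6 [471. 155.  44.]
55 159 [490. 156.] [139.  40.] 29.3 [539. 181.  69.]
80 78 [536. 181.] [ 6. 40.] 18.1 [536. 180.  87.]
94 179 [527. 177.] [25. 41.] 25.0 [529. 178. 100.]
stand 6 5670 [730.  61.] [238. 241.] 89.2 [762.  72.  13.] zmax 20.0
[[608.0, -57.0], [849.0, -60.0], [852.0, 178.0], [611.0, 181.0]]
stand 60 473 [724.  74.] [74. 56.] 23.5 [719.  68.  81.] zmax 119.9
[[679.0, 85.0], [702.0, 33.0], [770.0, 63.0], [747.0, 114.0]]
stand 120 481 [701.  66.] [43. 38.] 1.7 [719.  68. 157.] zmax 180.0
[[679.0, 84.0], [680.0, 46.0], [723.0, 47.0], [721.0, 85.0]]
stand 180 370 [701.  64.] [43. 40.] 0.2 [710.  65. 196.] zmax 199.9
[[679.0, 84.0], [679.0, 44.0], [722.0, 44.0], [722.0, 84.0]]
stand 200 31 [701.  65.] [40. 39.] 0.2 [686.  69. 200.] zmax 202.3
[[680.0, 84.0], [680.0, 45.0], [721.0, 45.0], [721.0, 84.0]]
side arm 1068 [420. 127.   8.] [603. 235. 104.]
8 422 [519. 170.] [211.  40.] 31.9 [489. 157.  21.]
35 391 [518. 172.] [210.  44.] 29.2 [490. 161.  43.]
55 112 [517. 171.] [205.  44.] 30.9 [531. 173.  66.]
80 21 [523. 172.] [17. 42.] 57.4 [536. 167.  86.]
94 122 [525. 178.] [26. 45.] 17.7 [525. 175.  99.]
stand 6 2572 [750.  61.] [177. 238.] 0.2 [733.  34.  12.] zmax 20.0
[[661.0, 179.0], [662.0, -59.0], [839.0, -58.0], [839.0, 180.0]]
stand 60 516 [716.  52.] [49. 89.] 77.5 [689.  47.  87.] zmax 119.7
[[668.0, 38.0], [754.0, 19.0], [765.0, 66.0], [678.0, 86.0]]
stand 120 521 [697.  64.] [43. 47.] 4.5 [688.  47. 152.] zmax 180.0
[[674.0, 86.0], [678.0, 39.0], [721.0, 42.0], [717.0, 89.0]]
stand 180 290 [698.  63.] [45. 42.] 89.6 [697.  57. 193.] zmax 199.8
[[677.0, 40.0], [719.0, 40.0], [719.0, 85.0], [677.0, 86.0]]
```

```bash
python3 - <<'E'
from h import *
rng=np.random.default_rng(0)
def lines(Q,k,tol=1.5):
    for _ in range(k):
        if len(Q)<25: return
        best=None
        for _ in range(600):
            a,b=Q[rng.choice(len(Q),2,False),:2]
            if np.linalg.norm(b-a)<10: continue
            n=np.array([b[1]-a[1],a[0]-b[0]]);n/=np.linalg.norm(n)
            i=abs((Q[:,:2]-a)@n)<tol
            if best is None or i.sum()>best.sum(): best=i
        s=Q[best][:,:2];c=s.mean(0);d=np.linalg.svd(s-c)[2][0];p=(s-c)@d
        print('  n',len(s),'c',c.round(1),'dir',np.degrees(np.arctan2(d[1],d[0])).round(1)%180,'ext',p.min().round(1),p.max().round(1));print('    ends',(c+d*p.min()).round(),(c+d*p.max()).round())
        Q=Q[~best]
for n in('scene','side'):
    im=dict(np.load('/tmp/%s.npz'%n)); P=cloud(im).reshape(-1,3);P=P[im['depth'].ravel()>0]
    D=np.hypot(P[:,0]-700,P[:,1]-64)
    print(n,'upright');lines(P[(D<45)&(P[:,2]>75)&(P[:,2]<193)],3)
    t=P[(D<32)&(P[:,2]>192)];print('top z',np.percentile(t[:,2],[10,50,75,90,95,100]).round(1))
    b=P[(abs(P[:,2]-12)<4)&(np.hypot(P[:,0]-720,P[:,1]-62)<140)&(P[:,2]>8)]
    # bar
    B=P[(P[:,0]>400)&(P[:,0]<565)&(P[:,1]>110)&(P[:,1]<205)]
    print('bar top');lines(B[(B[:,2]>40)&(B[:,2]<47)],1,5)
    print('bar sides');lines(B[(B[:,2]>10)&(B[:,2]<38)],2)
    print('plate');lines(B[(B[:,2]>50)&(B[:,2]<92)&(B[:,0]>500)],2)
    L=B[(B[:,2]>94)];r=cv2.minAreaRect(L[:,:2].astype(np.float32));print('ledge',L.mean(0),r)
    K=B[(B[:,2]>58)&(B[:,2]<72)&(B[:,0]<480)];print('peg',len(K),K.mean(0))
E
```

```text
scene upright
  n 518 c [719.6  64.1] dir 90.1 ext -16.9 17.3
    ends [720.  47.] [720.  81.]
  n 179 c [700.4  83. ] dir 174.5 ext -21.7 21.6
    ends [679.  85.] [722.  81.]
  n 111 c [684.6  63.2] dir 89.4 ext -16.4 15.1
    ends [684.  47.] [685.  78.]
top z [194.3 198.  199.2 200.1 200.3 202.3]
bar top
  n 106 c [456.8 147.4] dir 20.8 ext -47.6 87.7
    ends [412. 130.] [539. 179.]
bar sides
  n 100 c [471.3 149.8] dir 22.8 ext -63.8 86.6
    ends [412. 125.] [551. 183.]
  n 82 c [536.8 181.1] dir 111.4 ext -19.6 20.5
    ends [544. 163.] [529. 200.]
plate
  n 154 c [536.4 181.3] dir 111.8 ext -20.6 19.6
    ends [529. 200.] [544. 163.]
  n 26 c [536.5 175. ] dir 110.4 ext -13.9 23.8
    ends [541. 162.] [528. 197.]
ledge [528.44076263 178.57301555 100.20430589] ((526.714111328125, 177.48536682128906), (24.55951690673828, 40.632144927978516), 24.963537216186523)
peg 19 [425.03634745 137.65850725  63.92424362]
side upright
  n 374 c [697.2  45.4] dir 6.5 ext -21.7 21.0
    ends [719.  48.] [676.  43.]
  n 255 c [678.8  64.5] dir 89.5 ext -20.5 22.6
    ends [679.  85.] [679.  42.]
  n 128 c [698.3  43.2] dir 6.599999999999994 ext -18.6 22.8
    ends [717.  45.] [676.  41.]
top z [193.2 196.5 197.9 198.6 199.  200.9]
bar top
  n 176 c [469.7 153.5] dir 22.0 ext -66.5 65.9
    ends [531. 178.] [409. 129.]
bar sides
  n 258 c [473.5 150.8] dir 21.099999999999994 ext -65.8 69.2
    ends [535. 174.] [409. 126.]
  n 76 c [462.2 143.7] dir 21.0 ext -77.4 57.2
    ends [534. 171.] [409. 123.]
plate
  n 84 c [532.5 174.2] dir 115.0 ext -25.0 17.1
    ends [522. 197.] [540. 159.]
  n 23 c [530.8 172.4] dir 115.6 ext -21.1 14.3
    ends [522. 191.] [537. 160.]
ledge [525.1051491  175.38148433  99.02995404] ((525.2457275390625, 177.5533447265625), (25.870304107666016, 44.818702697753906), 17.67439842224121)
peg 19 [421.14655261 135.75748805  63.85932333]
```

```bash
python3 -m crank '[[[1,-0.8,0,0,0,0],[1,-0.8,0,0,0,0],[1,-0.8,0,0,0,0],[1,-0.8,0,0,0,0],[1,-0.8,0,0,0,0],[1,-0.8,0,0,0,0],[1,-0.8,0,0,0,0],[1,-0.8,0,0,0,0],[1,-0.8,0,0,0,0],[1,-0.8,0,0,0,0],[1,-0.8,0,0,0,0],[1,-0.8,0,0,0,0]]]' -1
python3 -m crank '[[[0.3,-1,0,0,0,0],[0.3,-1,0,0,0,0],[0.3,-1,0,0,0,0],[0.3,-1,0,0,0,0],[0.3,-1,0,0,0,0],[0.3,-1,0,0,0,0],[0.3,-1,0,0,0,0],[0.3,-1,0,0,0,-0.2],[0.3,-1,0,0,0,-0.2],[0.3,-1,0,0,0,-0.2],[0.3,-1,0,0,0,-0.2],[0.3,-1,0,0,0,-0.1]]]'
cat >> h.py <<'E'
def tgt(p,yaw=None):
    s=ctrl.read_state();R=Ro.from_euler('xyz',s['tool_rot']);
    out=R.inv().apply(np.array(p)-s['eef_pos'])/30
    print('pos',s['eef_pos'].round(1),'rot',np.round(s['tool_rot'],4),'f',s['force'].round(1),'w',round(s['width'],1),'t',s['clock'])
    print('shift units',out.round(2))
    if yaw is not None: print('turn units',np.degrees((R.inv()*Ro.from_euler('xyz',[np.pi,0,yaw])).as_rotvec()/6).round(2))
E
python3 -c "
from h import *
tgt([462,151,120],.373)"
```

```text
clock: 2.05
eef_pos: [451.1, -245.7, 228.7]
tool_rot: [3.131, 0.004, 0.258]
force: [1.1, 0.2, -0.2]
width: 85.3
clock: 3.05
eef_pos: [462.7, 150.7, 227.0]
tool_rot: [3.126, -0.009, 0.362]
force: [-0.6, -0.4, -0.0]
width: 85.4
pos [462.7 150.7 227. ] rot [ 3.1257 -0.0086  0.3617] f [-0.6 -0.4 -0. ] w 85.4 t 3.05
shift units [-0.05 -0.07  3.57]
turn units [ 0.15 -0.08 -0.11]
```

```bash
python3 -m crank '[[[0,0,0.8,0.15,-0.08,-0.11],[0,0,0.8,0,0,0],[0,0,0.4,0,0,0],[0,0,0,0,0,0]]]'
python3 - <<'E'
from h import *
tgt([462,151,5],.373)
im=shot('wrist','w1.png');P=cloud(im).reshape(-1,3);P=P[im['depth'].ravel()>0]
B=P[(abs(P[:,0]-470)<90)&(abs(P[:,1]-155)<60)]
for z0,z1 in((36,48),(54,72),(90,106)):
    s=B[(B[:,2]>z0)&(B[:,2]<z1)]
    if len(s)>5: print(z0,len(s),np.median(s,0).round(1),[np.round(q,1) for q in cv2.minAreaRect(s[:,:2].astype(np.float32))])
s=B[(B[:,2]>40)&(B[:,2]<48)&(B[:,0]<500)]
if len(s)>10:
  c=s[:,:2].mean(0);d=np.linalg.svd(s[:,:2]-c)[2][0];print(c,np.degrees(np.arctan(d[1]/d[0])), c[1]+(462-c[0])*d[1]/d[0])
E
```

```text
clock: 3.38
eef_pos: [464.2, 164.4, 167.3]
tool_rot: [-3.136, -0.01, 0.392]
force: [-0.1, -0.0, 0.2]
width: 85.5
pos [464.2 164.4 167.3] rot [-3.1357 -0.0104  0.3923] f [-0.1 -0.   0.2] w 85.5 t 3.3833
shift units [-0.29  0.42  5.4 ]
turn units [-0.06 -0.1   0.18]
36 2948 [466.8 155.4  45.8] [array([459.1, 152.3]), array([109.6,  14.1]), np.float64(21.2)]
54 218 [423.3 138.6  67.9] [array([480.9, 164.7]), array([138.3,   8. ]), np.float64(24.5)]
90 3299 [525.  177.9 101.8] [array([524.6, 177.8]), array([22., 40.]), np.float64(21.3)]
[460.03114057 152.86207004] 21.35345836941181 153.63181326031307
```

View pics/w1.png

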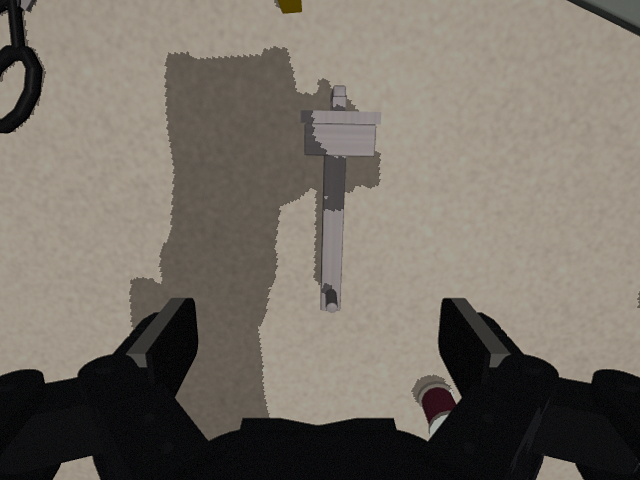

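The wrist view shows the bar at (332,250), the ledge at (340,130) and the peg at (331,298). The clear fit gives a yaw of 21.3° and a grip point of (460.3,152.7).

```bash
python3 -m crank '[[[-0.2,0.4,0.8,-0.06,-0.1,0.18],[0,0,0.8,0,0,0],[0,0,0.6,0,0,0],[0,0,0,0,0,0],[0,0,0,0,0,0]]]'
python3 -c "
from h import *
tgt([460.3,152.7,6],.372)"
```

```text
clock: 3.85
eef_pos: [469.3, 151.5, 105.4]
tool_rot: [3.14, -0.012, 0.37]
force: [-0.0, -0.2, 0.0]
width: 85.6
pos [469.3 151.5 105.4] rot [ 3.1402 -0.0116  0.3699] f [-0.  -0.2  0. ] w 85.6 t 3.85
shift units [-0.3  -0.15  3.31]
turn units [ 0.01 -0.11 -0.02]
```

```bash
python3 -m crank '[[[-0.3,-0.15,0.6,0,-0.11,0],[0,0,0.6,0,0,0],[0,0,0.6,0,0,0],[0,0,0.5,0,0,0],[0,0,0,0,0,0],[0,0,0,0,0,0]]]'
python3 -c "
from h import *
tgt([460.3,152.7,6],.372)"
```

```text
clock: 4.35
eef_pos: [468.2, 154.8, 44.1]
tool_rot: [3.14, -0.018, 0.368]
force: [0.4, -0.0, -0.8]
width: 85.6
pos [468.2 154.8  44.1] rot [ 3.1398 -0.0183  0.3676] f [ 0.4 -0.  -0.8] w 85.6 t 4.35
shift units [-0.29 -0.03  1.27]
turn units [ 0.02 -0.17 -0.04]
```

```bash
python3 -m crank '[[[-0.4,-0.03,0.3,0,-0.4,-0.04],[0,0,0.3,0,-0.2,0],[0,0,0.3,0,0,0],[0,0,0.2,0,0,0],[0,0,0,0,0,0],[0,0,0,0,0,0]]]'
python3 -c "
from h import *
tgt([460.3,152.7,6],.372)"
```

```text
clock: 4.85
eef_pos: [462.2, 152.9, 15.4]
tool_rot: [3.14, 0.033, 0.371]
force: [-0.7, -0.7, 0.9]
width: 85.4
pos [462.2 152.9  15.4] rot [3.1397 0.033  0.3705] f [-0.7 -0.7  0.9] w 85.4 t 4.85
shift units [-0.05 -0.02  0.32]
turn units [ 0.02  0.31 -0.01]
```

```bash
python3 -m crank '[[[0,0,0.25,0,0.37,0],[0,0,0.1,0,0,0],[0,0,0,0,0,0],[0,0,0,0,0,0]]]'
python3 -c "
from h import *
tgt([460.3,152.7,6],.372)"
```

```text
clock: 5.18
eef_pos: [461.9, 152.2, 5.9]
tool_rot: [3.138, -0.005, 0.371]
force: [0.4, 0.4, -0.9]
width: 85.5
pos [461.9 152.2   5.9] rot [ 3.1384 -0.0048  0.3706] f [ 0.4  0.4 -0.9] w 85.5 t 5.1833
shift units [-0.04 -0.03 -0.  ]
turn units [ 0.03 -0.05 -0.01]
```

```bash
python3 -m crank '[[[0,0,0,0,0,0],[0,0,0,0,0,0],[0,0,0,0,0,0],[0,0,0,0,0,0],[0,0,0,0,0,0],[0,0,0,0,0,0],[0,0,0,0,0,0],[0,0,0,0,0,0],[0,0,0,0,0,0],[0,0,0,0,0,0],[0,0,0,0,0,0],[0,0,0,0,0,0]]]' 1
python3 -c "
from h import *
tgt([461,152.7,6],.372)"
```

```text
clock: 6.18
eef_pos: [463.6, 153.1, 7.3]
tool_rot: [3.138, -0.009, 0.37]
force: [0.5, 1.1, -0.0]
width: 13.2
pos [463.6 153.1   7.3] rot [ 3.1381 -0.0087  0.3703] f [ 0.5  1.1 -0. ] w 13.2 t 6.1833
shift units [-0.09 -0.02  0.04]
turn units [ 0.03 -0.08 -0.02]
```

```bash
python3 -m crank '[[[0,0,-0.3,0,0,0],[0,0,-0.6,0,0,0],[0,0,-0.6,0,0,0],[0,0,-0.6,0,0,0],[0,0,-0.6,0,0,0.6],[0,0,-0.6,0,0,0.6],[0,0,-0.6,0,0,0.6],[0,0,-0.3,0,0,0.6],[0,0,0,0,0,0.6],[0,0,0,0,0,0.5],[0,0,0,0,0,0],[0,0,0,0,0,0]]]'
python3 -c "
from h import *
tgt([555,64,124],0)"
```

```text
clock: 7.18
eef_pos: [457.1, 150.9, 142.9]
tool_rot: [3.139, -0.001, -0.012]
force: [-0.2, -0.7, -2.2]
width: 13.5
pos [457.1 150.9 142.9] rot [ 3.1387e+00 -7.0000e-04 -1.2300e-02] f [-0.2 -0.7 -2.2] w 13.5 t 7.1833
shift units [3.3  2.86 0.64]
turn units [ 0.03 -0.01 -0.12]
```

```bash
python3 -m crank '[[[0.5,0.5,0.1,0,0,-0.12],[0.5,0.5,0.1,0,0,0],[0.5,0.5,0.1,0,0,0],[0.5,0.5,0.1,0,0,0],[0.5,0.5,0.1,0,0,0],[0.4,0.4,0.1,0,0,0],[0.1,0,0,0,0,0],[0,0,0,0,0,0],[0,0,0,0,0,0]]]'
python3 - <<'E'
from h import *
tgt([555,64,124],0)
im=shot('side','s2.png');np.savez('/tmp/side2',**im);w=shot('wrist','w2.png');np.savez('/tmp/wrist2',**w)
a=im['color'][150:290,330:490,::-1];a=cv2.resize(a,(640,560),interpolation=cv2.INTER_CUBIC);cv2.imwrite('pics/s2c.png',a)
P=cloud(w).reshape(-1,3);P=P[w['depth'].ravel()>0]
print('wrist top z');
U=P[(abs(P[:,0]-700)<26)&(abs(P[:,1]-64)<24)&(P[:,2]>188)]
if len(U)>9:
    print(len(U),np.percentile(U[:,2],[5,25,50,75,95]).round(1),[np.round(q,1) for q in cv2.minAreaRect(U[:,:2].astype(np.float32))])
z=ctrl.read_state()['eef_pos']
L=P[(P[:,2]>z[2]+80)&(P[:,0]<z[0]+90)&(P[:,0]>z[0]+40)&(abs(P[:,1]-z[1])<40)]
if len(L)>9: print('ledge rel TCP',len(L),(np.median(L,0)-z).round(1),[np.round(q,1) for q in cv2.minAreaRect((L-z)[:,:2].astype(np.float32))])
b=P[(abs(P[:,2]-14)<4)&(P[:,0]>600)&(P[:,0]<730)&(abs(P[:,1]-64)<110)]
for q in(-80,-60,-40,40,60,80):
    s=b[abs(b[:,1]-64-q)<4]
    if len(s)>5:print(q,s[:,0].min().round(1))
E
```

```text
clock: 7.93
eef_pos: [545.7, 61.3, 122.4]
tool_rot: [3.139, 0.01, 0.018]
force: [0.3, -0.3, -3.2]
width: 13.3
pos [545.7  61.3 122.4] rot [3.1387 0.0096 0.0183] f [ 0.3 -0.3 -3.2] w 13.3 t 7.9333
shift units [ 0.31 -0.08 -0.06]
turn units [0.03 0.09 0.17]
wrist top z
ledge rel TCP 16594 [61.   0.4 92.9] [array([64.8,  0.5]), array([16.4, 40.5]), np.float64(1.1)]
-80 663.3
-60 663.1
-40 663.1
40 662.6
60 662.8
80 662.6
```

View pics/w2.png

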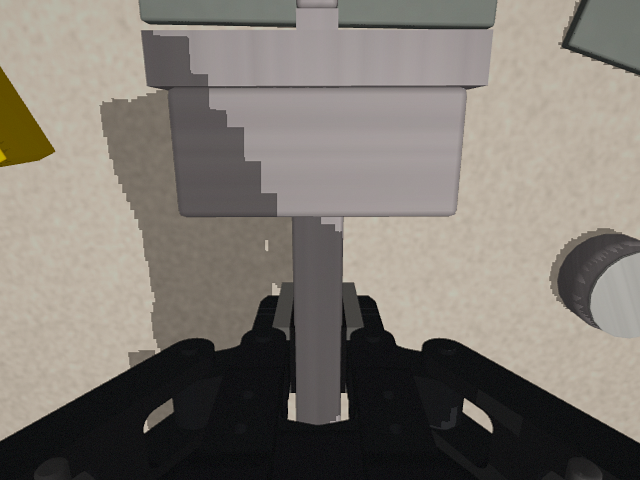

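View pics/s2c.png

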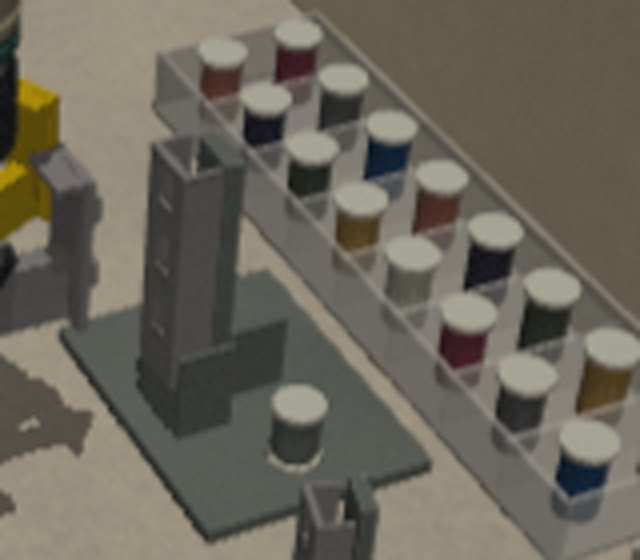

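```bash
python3 -m crank '[[[0.4,-0.08,0,0,0.2,0.2],[0.4,0,0,0,0,0],[0.3,0,0,0,0,0],[0,0,0,0,0,0],[0,0,0,0,0,0]]]'
python3 -c "
from h import *
tgt([582,64,122],0)"
```

```text
clock: 8.45
eef_pos: [579.0, 70.4, 123.6]
tool_rot: [3.141, -0.015, 0.002]
force: [-0.9, -0.8, -2.7]
width: 13.2
pos [579.   70.4 123.6] rot [ 3.1413e+00 -1.4600e-02  2.3000e-03] f [-0.9 -0.8 -2.7] w 13.2 t 8.45
shift units [0.1  0.21 0.05]
turn units [ 0.   -0.14  0.02]
```

```bash
python3 -m crank '[[[0,0.22,0.05,0,-0.06,0],[0,0,0,0,0,0],[0,0,0,0,0,0]]]'
python3 - <<'E'
from h import *
tgt([582,64,122],0)
im=shot('side','s3.png');a=cv2.resize(im['color'][160:270,310:430,::-1],(600,550),interpolation=cv2.INTER_CUBIC)
sc=shot('scene','c3.png')
P=cloud(sc).reshape(-1,3);P=P[sc['depth'].ravel()>0]
# hook / plate in scene view: points just in front of face
s=P[(P[:,0]>640)&(P[:,0]<674)&(abs(P[:,1]-64)<40)&(P[:,2]>203)];print('ledge/plate',len(s),np.median(s,0).round(1))
t=P[(P[:,0]>677)&(P[:,0]<724)&(abs(P[:,1]-64)<30)&(P[:,2]>193)]
print('top',len(t),np.histogram(t[:,2],bins=np.arange(193,206))[0], t[t[:,2]>197][:,1].min(),t[t[:,2]>197][:,1].max())
b=cv2.resize(sc['color'][210:330,285:385,::-1],(200*2,240*2),interpolation=cv2.INTER_CUBIC)
c=np.zeros((550,800,3),np.uint8);c[:,:400]=a[:,100:500];c[:480,400:]=b;cv2.imwrite('pics/c3c.png',c)
E
```

```text
clock: 8.7
eef_pos: [577.9, 64.2, 121.9]
tool_rot: [3.141, -0.007, 0.004]
force: [-0.4, -0.5, -1.3]
width: 13.6
pos [577.9  64.2 121.9] rot [ 3.1414 -0.0068  0.0037] f [-0.4 -0.5 -1.3] w 13.6 t 8.7
shift units [ 0.14  0.01 -0.  ]
turn units [ 0.   -0.07  0.04]
ledge/plate 232 [653.1  64.9 214.1]
top 259 [14 15 25 40 49 44 40 22  8  2  0  0] 44.02536230033545 83.97707834610894
```

View pics/c3c.png

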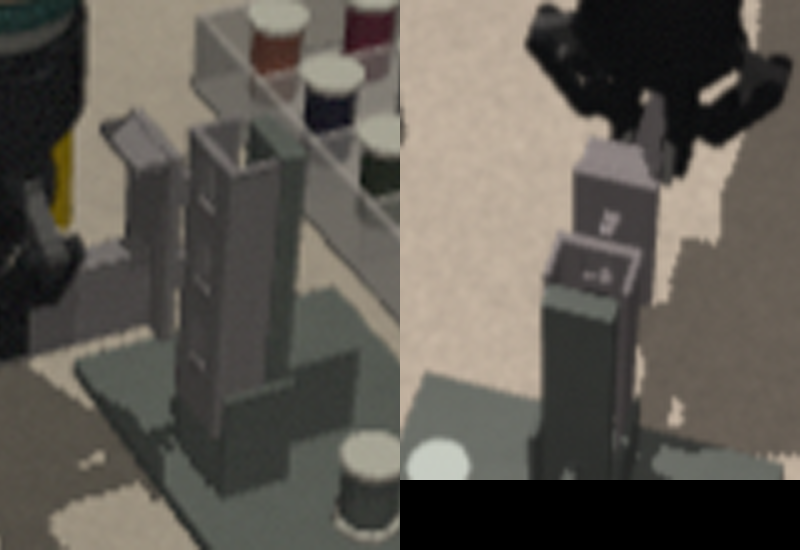

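The side and scene views show the hooks just in front of the slots. The ledge is about 15 mm above the upright's top and centred in y, so I creep in and watch the force.

```bash
for i in 1 2 3; do python3 -m crank '[[[0.15,0,0,0,0,0],[0,0,0,0,0,0]]]' | sed -n '2,4p'; done; python3 -m crank '[[[0.1,0,0,0,0,0],[0,0,0,0,0,0]]]'
```

```text
eef_pos: [582.5, 63.5, 122.0]
tool_rot: [3.141, -0.007, 0.003]
force: [0.9, 0.1, -2.9]
eef_pos: [587.6, 63.6, 122.1]
tool_rot: [3.141, -0.007, 0.003]
force: [0.2, 0.7, -2.8]
eef_pos: [592.7, 63.7, 122.1]
tool_rot: [3.141, -0.007, 0.003]
force: [0.6, -0.4, -2.2]
clock: 9.47
eef_pos: [596.3, 63.7, 122.1]
tool_rot: [3.141, -0.007, 0.003]
force: [-0.4, -0.1, -1.9]
width: 13.2
```

```bash
for i in 1 2 3; do python3 -m crank '[[[0.07,0,0,0,0,0],[0,0,0,0,0,0]]]' | sed -n '2,4p'; done
```

```text
eef_pos: [598.5, 63.8, 122.0]
tool_rot: [3.141, -0.007, 0.003]
force: [0.3, 0.4, -2.0]
eef_pos: [600.7, 63.8, 122.0]
tool_rot: [3.141, -0.007, 0.003]
force: [0.4, 0.5, -2.4]
eef_pos: [600.5, 63.8, 121.4]
tool_rot: [3.141, -0.002, 0.003]
force: [-0.4, -0.1, -2.5]
```

Contact stops the arm at x=600.6, which puts the plate at the face (expected 678–679). I lower it in small steps.

```bash
for i in 1 2 3 4; do python3 -m crank '[[[0,0,0.06,0,0,0],[0,0,0,0,0,0]]]' | sed -n '2,4p'; done
```

```text
eef_pos: [600.7, 63.8, 119.5]
tool_rot: [3.141, -0.002, 0.003]
force: [-0.2, 0.8, -3.3]
eef_pos: [600.7, 63.8, 117.5]
tool_rot: [3.141, -0.002, 0.003]
force: [-1.3, -0.0, -2.7]
eef_pos: [600.6, 63.7, 115.4]
tool_rot: [3.141, -0.002, 0.003]
force: [-0.7, -0.2, -3.2]
eef_pos: [600.7, 63.7, 113.5]
tool_rot: [3.141, -0.002, 0.003]
force: [-1.1, 0.8, -3.4]
```

```bash
for i in 1 2 3; do python3 -m crank '[[[0,0,0.04,0,0,0],[0,0,0,0,0,0]]]' | sed -n '2,4p'; done
```

```text
eef_pos: [601.0, 63.7, 112.7]
tool_rot: [3.141, -0.003, 0.003]
force: [-3.5, 0.6, 0.4]
eef_pos: [601.0, 63.8, 112.2]
tool_rot: [3.141, -0.003, 0.003]
force: [-2.7, -0.3, 0.1]
eef_pos: [601.1, 63.8, 111.5]
tool_rot: [3.141, -0.004, 0.003]
force: [-2.8, -0.5, 0.8]
```

```bash
python3 -m crank '[[[0,0,0,0,0,0],[0,0,0,0,0,0],[0,0,0,0,0,0],[0,0,0,0,0,0],[0,0,0,0,0,0],[0,0,0,0,0,0],[0,0,0,0,0,0],[0,0,0,0,0,0],[0,0,0,0,0,0]]]' -1
python3 -m crank '[[[-0.05,0,-0.4,0,0,0],[0,0,-0.8,0,0,0],[0,0,-1,0,0,0],[0,0,-1,0,0,0],[0,0,-1,0,0,0],[0,0,-0.3,0,0,0],[0,0,0,0,0,0],[0,0,0,0,0,0]]]'
python3 - <<'E'
from h import *
tgt([663,64,235],0)
w=shot('wrist','w4.png');side=shot('side','s4.png')
for im in(w,shot('scene')):
    P=cloud(im).reshape(-1,3);P=P[im['depth'].ravel()>0]
    s=P[(P[:,0]>645)&(P[:,0]<678)&(abs(P[:,1]-64)<30)&(P[:,2]>192)&(P[:,2]<220)]
    print(len(s),np.median(s,0).round(1),[np.round(q,1) for q in cv2.minAreaRect(s[:,:2].astype(np.float32))])
    s=P[(P[:,0]>565)&(P[:,0]<640)&(abs(P[:,1]-64)<12)&(P[:,2]>130)&(P[:,2]<160)]
    if len(s): 
        for x in(580,600,620,635):
            q=s[abs(s[:,0]-x)<5]
            if len(q):print('bar',x,np.median(q,0).round(1))
cv2.imwrite('pics/c4.png',np.hstack([cv2.resize(side['color'][160:280,330:430,::-1],(400,480),interpolation=2),cv2.resize(w['color'][:,:,::-1],(400,300)).repeat(1,0) if 0 else cv2.resize(w['color'][:,:,::-1],(400,480))]))
E
```

```text
clock: 11.88
eef_pos: [604.7, 64.2, 111.8]
tool_rot: [-3.141, -0.011, 0.003]
force: [-0.3, -0.5, -0.7]
width: 85.2
clock: 12.55
eef_pos: [599.9, 64.3, 256.6]
tool_rot: [-3.141, -0.009, 0.004]
force: [1.2, -0.3, -0.2]
width: 85.4
pos [599.9  64.3 256.6] rot [-3.1414 -0.0094  0.0038] f [ 1.2 -0.3 -0.2] w 85.4 t 12.55
shift units [2.1  0.02 0.74]
turn units [-0.   -0.09  0.04]
3857 [663.3  63.8 204.8] [array([662.7,  63.8]), array([22.4, 39.9]), np.float64(0.2)]
bar 580 [580.   63.5 144.7]
bar 600 [600.   62.9 145.6]
bar 620 [620.   63.3 146.6]
bar 635 [635.1  63.7 147.3]
267 [669.4  64.6 203.2] [array([665.5,  63.9]), array([25.1, 40.2]), np.float64(2.0)]
bar 580 [579.6  64.6 142.7]
bar 600 [600.5  64.6 144.7]
```

View pics/c4.png

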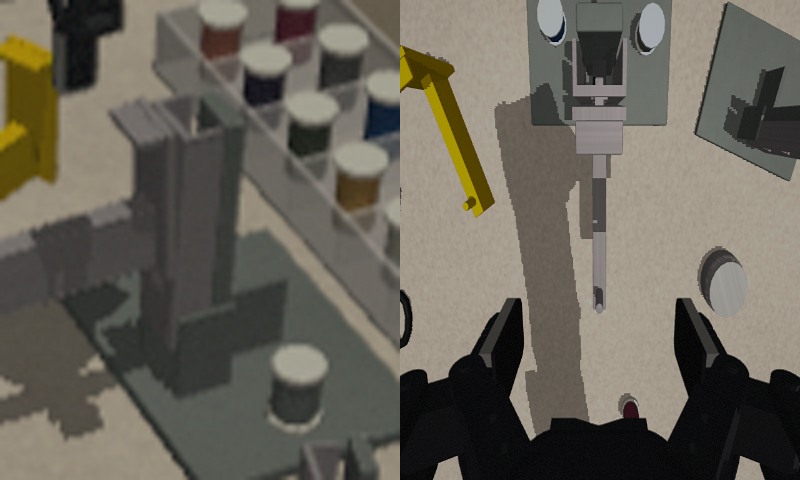

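The arm hangs on its hooks on the catch, drooping slightly (0.047 rad). The ledge centre is at about x=660, so I shut the fingers and go above it.

```bash
python3 -m crank '[[[0.5,0,0,0,-0.1,0],[0.5,0,0,0,0,0],[0.5,0,0,0,0,0],[0.5,0,0,0,0,0],[0,0,0.4,0,0,0],[0,0,0.3,0,0,0],[0,0,0,0,0,0],[0,0,0,0,0,0],[0,0,0,0,0,0],[0,0,0,0,0,0]]]' 1
python3 -c "
from h import *
tgt([661,64,212],0)"
```

```text
clock: 13.53
eef_pos: [649.5, 63.3, 216.4]
tool_rot: [3.137, 0.035, 0.006]
force: [-0.1, 0.0, 0.1]
width: -0.4
pos [649.5  63.3 216.4] rot [3.1374 0.0352 0.0056] f [-0.1  0.   0.1] w -0.4 t 13.5333
shift units [ 0.39 -0.02  0.13]
turn units [0.04 0.34 0.05]
```

```bash
python3 -m crank '[[[0.35,0,0,0.04,0.34,0.05],[0,0,0,0,0,0],[0,0,0,0,0,0]]]'
python3 -c "
from h import *
tgt([661,64,208],0)"
```

```text
clock: 13.78
eef_pos: [659.3, 63.5, 217.2]
tool_rot: [-3.142, -0.001, 0.001]
force: [-0.2, 0.4, 1.4]
width: -0.0
pos [659.3  63.5 217.2] rot [-3.1415e+00 -1.4000e-03  8.0000e-04] f [-0.2  0.4  1.4] w -0.0 t 13.7833
shift units [ 0.06 -0.02  0.31]
turn units [-0.   -0.01  0.01]
```

```bash
python3 -m crank '[[[0.05,0,0.2,0,0,0],[0,0,0,0,0,0]]]'| sed -n '2,4p'; for i in 1 2 3 4 5; do python3 -m crank '[[[0,0,0.08,0,0,0],[0,0,0,0,0,0]]]' | sed -n '2,4p'; done
```

```text
eef_pos: [660.6, 63.6, 211.8]
tool_rot: [-3.142, -0.002, 0.001]
force: [0.6, 0.3, -0.2]
eef_pos: [660.5, 63.7, 209.2]
tool_rot: [-3.142, -0.001, 0.001]
force: [-0.8, -0.9, -0.0]
eef_pos: [660.3, 63.8, 206.4]
tool_rot: [-3.142, -0.001, 0.001]
force: [-0.6, -0.4, 0.1]
eef_pos: [660.2, 63.8, 203.6]
tool_rot: [3.142, -0.0, 0.001]
force: [-0.3, -0.5, 0.4]
eef_pos: [660.7, 63.9, 202.1]
tool_rot: [-3.141, -0.002, 0.001]
force: [0.3, 0.1, -0.3]
eef_pos: [661.2, 64.0, 200.6]
tool_rot: [-3.141, -0.003, 0.001]
force: [0.1, 0.2, 0.1]
```

```bash
for i in 1 2 3 4 5 6; do python3 -m crank '[[[0,0,0.08,0,0,0]]]' | sed -n '2,4p'; done
```

```text
eef_pos: [661.6, 64.1, 199.0]
tool_rot: [-3.141, -0.004, 0.001]
force: [-0.9, 0.8, 8.7]
eef_pos: [661.7, 64.1, 197.6]
tool_rot: [-3.141, -0.005, 0.001]
force: [-6.0, -0.6, 20.3]
eef_pos: [661.9, 64.1, 197.6]
tool_rot: [-3.141, -0.006, 0.001]
force: [-8.6, -0.7, 22.7]
eef_pos: [661.8, 64.1, 197.6]
tool_rot: [-3.141, -0.007, 0.001]
force: [-6.0, -1.5, 15.8]
eef_pos: [661.8, 64.1, 197.7]
tool_rot: [-3.141, -0.008, 0.001]
force: [-5.2, 0.5, 14.8]
eef_pos: [661.8, 64.1, 197.6]
tool_rot: [3.142, -0.009, 0.0]
force: [-4.8, -0.6, 14.7]
```

It stops solidly at z=197.6 with about 15 N, roughly 7 mm below where the catch was first met. I retreat and verify.

```bash
python3 -m crank '[[[0,0,-0.3,0,0,0],[0,0,-0.6,0,0,0],[-0.5,0,-0.6,0,0,0],[-1,0,-0.3,0,0,0],[-1,0,0,0,0,0],[-0.6,0,0,0,0,0],[0,0,0,0,0,0],[0,0,0,0,0,0]]]'
python3 - <<'E'
from h import *
tgt([600,64,256],0)
w=shot('wrist','w5.png');side=shot('side','s5.png')
for im in(w,side,shot('scene')):
    P=cloud(im).reshape(-1,3);P=P[im['depth'].ravel()>0]
    s=P[(P[:,0]>645)&(P[:,0]<677)&(abs(P[:,1]-64)<30)&(P[:,2]>190)&(P[:,2]<220)]
    print('ledge',len(s),np.median(s,0).round(1),[np.round(q,1) for q in cv2.minAreaRect(s[:,:2].astype(np.float32))])
    for x in(565,580,600,620,635):
        q=P[(abs(P[:,0]-x)<5)&(abs(P[:,1]-64)<12)&(P[:,2]>130)&(P[:,2]<160)]
        if len(q):print('bar',x,np.median(q,0).round(1))
    s=P[(P[:,0]>679)&(P[:,0]<722)&(abs(P[:,1]-64)<24)&(P[:,2]>195)];
    if len(s):print('top',np.percentile(s[:,2],[50,75,90]).round(1))
cv2.imwrite('pics/c5.png',np.hstack([cv2.resize(side['color'][160:280,330:430,::-1],(400,480),interpolation=2),cv2.resize(w['color'][:,:,::-1],(400,480))]))
E
```

```text
clock: 15.95
eef_pos: [565.8, 64.0, 252.8]
tool_rot: [-3.141, -0.012, 0.0]
force: [-0.3, -0.8, -0.6]
width: 0.1
pos [565.8  64.  252.8] rot [-3.1413 -0.0116  0.    ] f [-0.3 -0.8 -0.6] w 0.1 t 15.95
shift units [ 1.14  0.   -0.09]
turn units [-0.   -0.11  0.  ]
ledge 4384 [663.4  63.8 199.4] [array([662.9,  63.9]), array([22.2, 40.1]), np.float64(0.1)]
bar 565 [565.   63.3 138.9]
bar 580 [580.1  63.3 139.6]
bar 600 [600.1  63.3 140.4]
bar 620 [620.   63.3 141.5]
bar 635 [634.8  63.3 142. ]
top [200.1 200.7 201.1]
ledge 131 [662.8  60.8 196.5] [array([664.1,  62.9]), array([26.3, 40.7]), np.float64(3.4)]
bar 565 [564.9  59.4 135.6]
bar 580 [580.6  59.6 136.5]
bar 600 [599.6  59.4 137.4]
bar 620 [620.8  58.  137.8]
bar 635 [634.7  59.1 138.4]
top [197.2 197.9 199. ]
ledge 230 [667.2  64.8 198.1] [array([665. ,  64.3]), array([23.6, 40.3]), np.float64(0.4)]
bar 565 [564.6  64.4 137.8]
bar 580 [579.5  64.6 138.2]
bar 600 [599.7  64.2 139.5]
top [198.1 199.2 200.3]
```

View pics/c5.png

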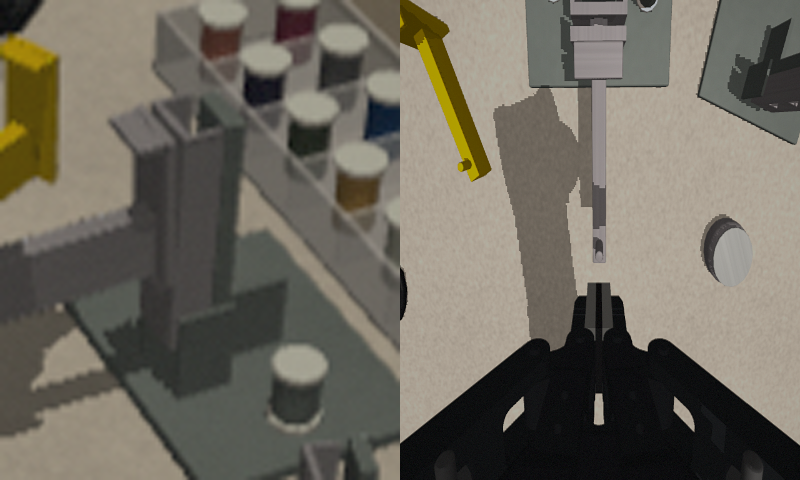

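```bash
python3 -c "
from h import *
print(ctrl.finish_job())"
```

```text
the job is handed in; nothing more can be done
None
```

The steel thread arm is hanging on the upright of the larger stand, released, with its hooks in the two uppermost slots. The job took about 16 s of robot time and is handed in; no verdict was reported.

**What I did:** I gripped the arm by its bar and lifted it. The hooks went in with almost no force at the height estimated from the images, so I didn't have to search for it. I lowered the arm onto the catch, let go, and pushed the ledge down with shut fingers until it stopped solidly. The push briefly reached about 23 N and settled near 15 N, above the 10–15 N you gave but well under the 50 N limit.

**Last checks:**
- **Height:** the ledge is level with the upright's top, within 1–2 mm.
- **Catch:** it has gone down about 7 mm, worked out from how far the arm moved. I didn't read the catch itself.
- **Position:** the arm is centred and square to the upright, within about 1 mm in the wrist and scene views. The side view disagrees, reading the bar 4–6 mm to one side.
- **Surroundings:** the gripper is clear of everything and nothing else showed signs of being moved, though I didn't re-measure the other objects.

**Not perfect:** the back plate is not quite flat. The arm droops by about 0.045 rad, and the plate stands about 3 mm off the face at hook height. Both are within the allowed 0.10 rad and 5 mm. It drooped the same way when I first let go of it flat, so I put this down to play in the hooks and didn't try to press it flat.

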